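# Hold a stacked sample jar down on the touch mixer

### The job

Lift the upper of the two stacked sample jars (the green-lidded one) off the lower, leaving the lower jar standing where it is, and set it upright in the round blue cup of the touch mixer. Keeping your grip on the jar, push it down gently until the spring-loaded cup has sunk about 7 mm of its 12 mm travel, keep it there for at least 3 seconds, and finish like that: still gripping the jar and holding the cup down, without letting go.

Things in the scene. Friction and masses are not known exactly. Their poses are not given: they have to be found in the camera images.
- upper_jar_mid (a point): centre (on the axis, 36 mm above the underside) of the upper sample jar, the one to mix: white and grey cylinder with a green ribbed lid (fixed, does not turn), 72 mm to the lid's top plus a 3 mm stacking ring, 56 mm across, foot 45 mm across and 5 mm high, 0.13 to 0.2 kg; z up the jar. It starts with its underside 72 mm above the table, its foot inside the lower jar's ring.
- lower_jar_mid (a point): centre (36 mm above the table) of the lower sample jar: the same size, with an orange lid. It stands loose on the table under the upper jar and must stay there.
- mixer: the touch mixer: low white housing with a grey deck, 150 x 118 x 60 mm, fixed to the table; origin under its middle. Its black front panel with dial and switch (its -x side) faces roughly to the robot. The round blue cup stands on its deck, 12 mm along its +x from the middle.
- cup_seat (a point): centre of the inner floor of the mixer's round blue cup, open at the top; it moves down with the cup. Untouched it is 82 mm above the table; z is up. Inner diameter 66 mm at the floor, 70 mm at the rim; outside 82 mm; rim 6 mm above this point. The jar stands with its underside on this floor, so its centre is then 36 mm above this point.
- cup (a joint): how far the spring-loaded cup is pressed straight down, in m: 0 up, 0.012 on its stop; it springs back when let go. It takes 4.5 N to start moving and 0.5 N more per mm (8 N at 7 mm, 10.5 N at the stop); the jar's weight (1.2 to 2 N) counts towards this but alone does not move it. Wanted: about 0.007.
Things that resemble listed ones, but are neither listed nor needed, are in the scene too. What is shaped like the part that bears upper_jar_mid but purple or red is not meant.

How it is judged (in metres and radians):
On the way, in this order (a step that is already met when the one before it is completed fails the run):
1. the upper jar is gripped and lifted at least 20 mm clear of the lower jar, which still stands in its place (contact force between the fingers and upper_jar above 1 N and z of the grasp point in the frame of upper_jar_mid between -0.036 and 0.038 m and z of upper_jar_mid in the frame of lower_jar_mid above 0.092 m and distance of lower_jar_mid from where it was at the start of the episode below 0.025 m and angle between lower_jar_mid's own z axis and vertical below 0.1 rad), for 0.1 s.
2. the gripped jar stands upright in the cup and holds it 4.5 to 9.5 mm down for 2.5 s (contact force between the fingers and upper_jar above 1 N and z of the grasp point in the frame of upper_jar_mid between -0.036 and 0.038 m and value of joint cup between 0.0045 and 0.0095 m and horizontal distance between upper_jar_mid and cup_seat below 0.01 m and z of upper_jar_mid in the frame of cup_seat below 0.0405 m and angle between upper_jar_mid's own z axis and vertical below 0.12 rad and contact force between upper_jar and cup above 3 N and contact force between each of the arm, the fingers and cup below 0.5 N), for 2.5 s.
At the end, for the whole second after the job is handed in: The upper jar is gripped round its sides, upright within 7 degrees, on the cup floor within 10 mm of its middle, and holds the cup 4.5 to 9.5 mm down with over 3 N; the robot does not touch the cup itself; the lower jar stands upright within 25 mm of where it was (all of step 2 and distance of lower_jar_mid from where it was at the start of the episode below 0.025 m and angle between lower_jar_mid's own z axis and vertical below 0.1 rad); the arm keeps its last pose, push and grip.
It fails at once if the jar is slammed into the mixer (more than 25 N on the cup) (contact force between upper_jar and cup above 25 N).
It fails at once if the lower jar is toppled (angle between lower_jar_mid's own z axis and vertical above 0.5 rad).
It also fails if it takes over 51 s, if anything falls off the work surface, if the arm or the gripper's body presses on something with over 40 N, if the wrist force passes 120 N, or if a joint passes its speed limit or range.

### The arm

A 6-joint arm with a two-finger parallel gripper is mounted at the origin on the work surface; the furniture and walls round the work are solid. World frame = base frame: x ahead of the robot, y to its left, z up, the work surface at z = 0. Lengths are in mm, angles in rad, forces in N, time in s.
With the tool pointing down it reaches from about 300 to 850 mm from the base axis. Payload 5.4 kg.
Tool frame: the origin (TCP) lies on the centre line of the jaws, within the pads' length; the fingertips stand 17 mm ahead of it and the grasp point (between the pads) lies 2 mm behind it; z points along the fingers, y is the line along which they close (so a half turn about z gives the same grasp; the last joint's range is limited). The gripper opens to 85 mm and grips with 20 to 120 N. Pads are 22 mm wide; open, the fingers measure 114 mm over their backs; the gripper's body (76 mm by 85 mm) begins 54 mm behind the grasp point. The pads swing forward as they close: fully open they stand 13 mm farther back than shut.
Start: joints at [0.959, 0.158, 1.597, -0, 1.386, -0.21], TCP at [224.876, 529.185, 248.299] pointing down, gripper open.
Joint ranges: [-2.91, 2.91], [-0.94, 2.29], [0.18, 2.7], [-1.29, 4.43], [0.17, 2.64], [-3, 3]. Speed limits (rad/s): [2.57, 2.57, 3.14, 3.14, 3.14, 3.14].

### API

Orientations are given as a unit quaternion [w, x, y, z].
In Python, from cell import status, vision, workorder gives the robot as it stands.
- The arm moves only by the tool move_arm, never from a script. Its argument "moves" is one flat list of numbers, 6 for each row, row after row: the shift along the tool's x, y, z in cm, then the turn, a rotation vector about the tool's x, y, z in degrees. In form: [tx, ty, tz, wx, wy, wz, tx, ty, tz, wx, wy, wz, ...]. A call has 1 to 20 rows; each row shifts and turns the commanded pose from where the row before left it, along the tool's axes as they then stand; what a row does not reach is not made up. A row lasts 1/8 s, in which the tool goes at most 62.5 mm and 10.7 degrees, less where a joint would pass 70% of its speed; a pose out of reach is approached as far as the arm can. A call is refused whole if a number of a shift passes 6.25 or a number of a turn 10.7, either way. A call with a gripper value outside its range is refused whole. "gripper" is the closure in counts, from 0 (fully open) to 255 (shut), set as the call begins (left out, the last holds). The fingers move at their own pace and stop on an object; "force" is the grip in N (left out, the last holds). Time passes only in rows, so rows that do not move let the fingers close. It gives the time, the measured TCP pose, the force, the opening and the grip force at its end, in the units of the state.
- status.observe(): the state, without advancing time (a new reading comes with each control period).
- vision.grab_frame(name): name is "side" or "top" or "wrist"; returns a dict with "img" (384x512x3 uint8, red, green, blue), "fovy" (degrees; the focal length in pixels is half the picture's height over the tangent of half this angle, whatever the lens; pixels are square), "cx", "cy" (the principal point, pixels), "dist_coeffs" ([k1, k2, p1, p2, k3] as OpenCV has them; the pictures are not rectified), "R" (3x3) and "t" (3): a world point X has camera coordinates R X + t. Camera axes: x right, y down, z forward; pixel columns grow to the right and rows downward; lengths in mm; the calibration is good to about 2 mm. A picture is of the moment at which its call begins. There is no depth.
- workorder.hand_in(): hands the job in; it is judged then, once.
The state is a dict: "clock": time; "joint_pos": joint angles; "joint_velocities": joint speeds; "joint_efforts": joint torques, N m; "tool_pos": TCP position; "ee_rot": TCP orientation; "wrist_force": force on the tool from outside, world axes, zero at the start; "moment": the same for the moment, N m; "grip_width": finger opening in mm; "grip_force": force on a finger pad.
Only numpy, scipy, OpenCV 4.12 (cv2) and the standard library are available. Lean on these libraries where they do the work, as an engineer would, in place of code of your own. Each camera call takes 0.05 s, during which the arm holds its last target. There are 200 camera calls.

## Working session

There is one attempt and no reset: what is moved stays moved. The work goes in short steps, Python scripts to look and compute and a tool call to move; the robot and the scene stay as the last step left them, time stands still between calls to the robot, and variables do not carry over. Pictures are saved under pics/ and viewed, at most 10 in all, crops included, and the job is handed in when it is done.

Besides the shell and the picture viewer there is one more tool, called after "Emit:" as name(argument=value, ...) on one line, values as JSON. move_arm: Moves the arm, as the interface text tells. Its arguments: {"type":"object","properties":{"moves":{"type":"array"},"gripper":{"type":"number"},"force":{"type":"number"}},"required":["moves"]}

```bash
mkdir -p pics; python3 - <<'E'
from cell import status, vision
import cv2, numpy as np, pickle
F={n:vision.grab_frame(n) for n in("side","top","wrist")}
pickle.dump(F,open("f0.pkl","wb"))
for n in F:
    f=F[n]; print(n,f["fovy"],f["cx"],f["cy"],f["dist_coeffs"],np.round(-np.array(f["R"]).T@f["t"],0)); 
a=np.hstack([F["side"]["img"],F["top"]["img"]])
cv2.imwrite("pics/a.png",cv2.cvtColor(cv2.resize(F["side"]["img"],(800,600)),cv2.COLOR_RGB2BGR))
cv2.imwrite("pics/b.png",cv2.cvtColor(cv2.resize(F["top"]["img"],(800,600)),cv2.COLOR_RGB2BGR))
print(status.observe())
E
```

```text
side 51.64758106778292 250.9610513261091 198.01165470291429 [-0.01965106  0.          0.          0.          0.        ] [ 409. -770.  678.]
top 43.804399731326036 252.14438174430958 200.26259269749775 [-0.17133245  0.          0.          0.          0.        ] [ 203.  -43. 1313.]
wrist 63.917548778311364 253.4335614153014 194.2900867275253 [-0.031825  0.        0.        0.        0.      ] [158. 557. 374.]
{'clock': 0.15, 'joint_pos': array([ 9.58911081e-01,  1.58938799e-01,  1.59795367e+00, -1.76623919e-05,
        1.38619085e+00, -2.10094492e-01]), 'joint_velocities': array([-0.00083544, -0.00224351, -0.00366632,  0.00072197, -0.00122855,
        0.00019066]), 'joint_efforts': array([ 1.22790745e-03, -3.96382105e+01, -3.31783712e+01, -6.18074159e-05,
        5.48922893e-03, -4.66675556e-05]), 'tool_pos': array([224.62454745, 528.82827456, 247.51830751]), 'ee_rot': array([-2.89814927e-04,  1.99545130e-01,  9.79888354e-01, -6.86731177e-04]), 'wrist_force': array([ 0.73602918, -0.36246327, -0.04323669]), 'moment': array([0.02391584, 0.00260488, 0.03203133]), 'grip_force': 0.0, 'grip_width': 85.12935010405808}
```

View pics/a.png

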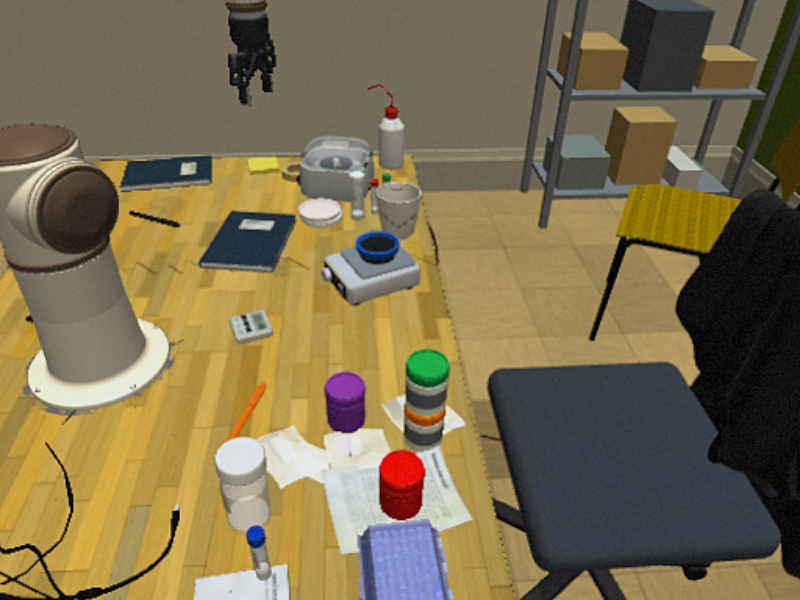

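View pics/b.png

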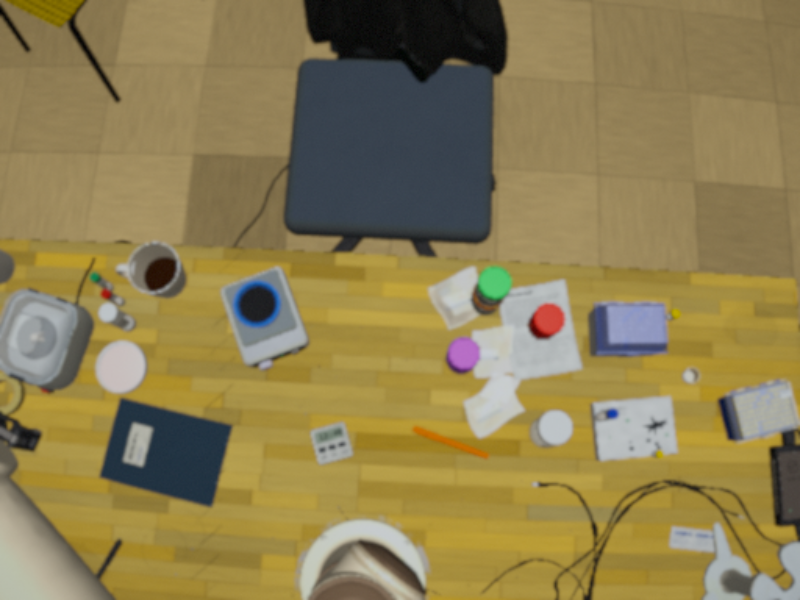

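Green lid: side px (427,365), top px (493,282) in the 800 x 600 pictures. It sits on the orange-lidded jar. The candidates are the purple jar, top (463,354), the red jar, top (547,320), and the white one, top (551,428). All three stand alone on the table and only the green lid is on a stack, so green is the one meant. The blue cup is at side (378,246), top (257,305). Next I confirm with a crop and segment.

```bash
cat > h.py <<'E'
import cv2, numpy as np
from scipy.optimize import least_squares
def proj(f,P):
    h=f["img"].shape[0]; fl=h/2/np.tan(np.radians(f["fovy"]/2))
    K=np.array([[fl,0,f["cx"]],[0,fl,f["cy"]],[0,0,1]])
    return cv2.projectPoints(np.asarray(P,float).reshape(-1,3),cv2.Rodrigues(np.array(f["R"],float))[0],np.array(f["t"],float),K,np.array(f["dist_coeffs"],float))[0][:,0]
def mask(f,lo,hi,box=None):
    m=cv2.inRange(cv2.cvtColor(f["img"],cv2.COLOR_RGB2HSV),lo,hi)
    if box:
        k=np.zeros_like(m);x0,y0,x1,y1=box;k[y0:y1,x0:x1]=1;m=m*k
    n,l,s,c=cv2.connectedComponentsWithStats(m)
    i=1+np.argmax(s[1:,4]); return (l==i)
def ext(m):  # extents in 8 directions, pixel-edge corrected
    p=np.argwhere(m)[:,::-1]
    return p
def feat(p,half):
    a=np.arange(12)*np.pi/6; d=np.c_[np.cos(a),np.sin(a)]
    return (p@d.T).max(0)+half*(abs(d).sum(1)/2)
def cyl(x,y,z0,z1,r0,r1):
    a=np.arange(0,2*np.pi,.05); c=np.c_[np.cos(a),np.sin(a)]
    return np.vstack([np.c_[c*r0+[x,y],a*0+z0],np.c_[c*r1+[x,y],a*0+z1]])
E
python3 - <<'E'
from h import *
import pickle
F=pickle.load(open("f0.pkl","rb"))
S=F["side"];T=F["top"]
G=((45,100,50),(80,255,255)); B=((100,140,50),(118,255,255))
gm=[mask(S,*G,(250,215,300,300)),mask(T,*G,(290,160,340,210))]
bm=[mask(S,*B,(220,140,275,175)),mask(T,*B,(140,170,190,215))]
for m in gm+bm:
    p=np.argwhere(m); print(p.min(0)[::-1],p.max(0)[::-1],len(p))
def fit(ms,model,x0):
    t=[feat(ext(m),1) for m in ms]
    r=least_squares(lambda v:np.concatenate([feat(proj(f,model(v)),0)-q for f,q in zip((S,T),t)]),x0)
    print(np.round(r.x,1),np.round(r.fun,1)); return r.x
fit(gm,lambda v:cyl(v[0],v[1],v[2]-v[3],v[2],28,28),[500,-200,147,18])
fit(bm,lambda v:cyl(v[0],v[1],v[2]-v[3],v[2],41,41),[500,200,88,18])
def crop(im,b,w): 
    return cv2.resize(im[b[1]:b[3],b[0]:b[2]],(400,300),interpolation=cv2.INTER_CUBIC)
s=S["img"];t=T["img"]
a=np.vstack([np.hstack([crop(s,(200,210,320,300),0),crop(t,(275,160,395,250),0)]),np.hstack([crop(s,(195,140,275,200),0),crop(t,(130,165,210,225),0)])])
cv2.imwrite("pics/c.png",cv2.cvtColor(a,cv2.COLOR_RGB2BGR))
E
```

```text
[260 224] [287 247] 536
[306 170] [327 191] 371
[228 148] [255 166] 238
[150 180] [178 208] 318
[ 501.2 -192.2  147.1   14. ] [ 0.2  0.5 -0.1 -0.  -0.4  0.1  0.2 -0.  -0.4  0.4 -0.1  0.5 -0.   0.5
 -0.2  0.7  0.  -0.2  0.7 -0.3 -0.4  0.1 -0.2 -0.2]
[458.  201.5  88.8   9.9] [ 0.4  0.9 -0.2 -0.8 -0.4  0.4  0.4 -0.4 -0.4 -0.2 -0.2  0.4  1.2  0.3
  0.3  1.4  0.2  0.3  1.1  0.3  0.1  0.7 -0.1  0. ]
```

View pics/c.png

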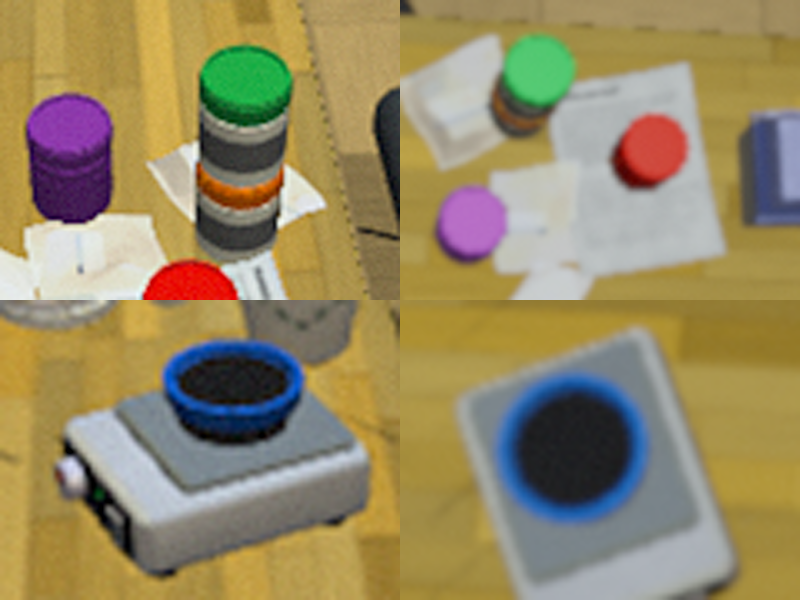

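The crop confirms it: the green lid (top-left pane, about (245,85)) sits on the orange-lidded jar. The purple and red ones stand alone. The blue cup on the mixer is clear. Measured jar axis is (501,-192) with its top at 147 mm, and the cup is at (458,201.5) with its rim at 89 mm.

```bash
cat > g.py <<'E'
import sys,numpy as np
from scipy.spatial.transform import Rotation as Rn
from cell import status
s=status.observe(); q=s["ee_rot"]; R=Rn.from_quat([q[1],q[2],q[3],q[0]])
if len(sys.argv)>3:
    d=np.array([float(v) for v in sys.argv[1:4]])-s["tool_pos"]
    print("tool cm",np.round(R.inv().apply(d)/10,2),"len",np.linalg.norm(d))
# correction turn to point straight down
z=R.apply([0,0,1]); print("tilt fix deg",np.round(np.degrees(R.inv().apply(np.cross(z,[0,0,-1]))),2))
print(s["clock"],np.round(s["tool_pos"],1),np.round(s["wrist_force"],2),s["grip_width"],s["grip_force"],np.round(s["joint_pos"],2))
E
python3 g.py 501 -192 247.5
```

```text
tool cm [-53.63 -55.53   0.07] len 771.995331925377
tilt fix deg [-0.08 -0.02  0.  ]
0.15 [224.6 528.8 247.5] [ 0.74 -0.36 -0.04] 85.12935010405808 0.0 [ 0.96  0.16  1.6  -0.    1.39 -0.21]
```

Emit:
move_arm(moves=[-1.7,-1.7,0,0,0,0,-3.4,-3.5,0,0,0,0,-3.4,-3.5,0,0,0,0,-3.4,-3.5,0,0,0,0,-3.4,-3.5,0,0,0,0,-3.4,-3.5,0,0,0,0,-3.4,-3.5,0,0,0,0,-3.4,-3.5,0,0,0,0,-3.4,-3.5,0,0,0,0,-3.4,-3.5,0,0,0,0,-3.4,-3.5,0,0,0,0,-3.4,-3.5,0,0,0,0,-3.4,-3.5,0,0,0,0,-3.4,-3.5,0,0,0,0,-3.4,-3.5,0,0,0,0,-3.4,-3.5,0,0,0,0,-0.9,-1.3,0,0,0,0,0,0,0,0,0,0,0,0,0,0,0,0], gripper=0, force=50)

```text
clock: 2.52
tool_pos: [500.8, -189.9, 248.2]
ee_rot: [-0.0, 0.199, 0.98, 0.0]
wrist_force: [-0.1, 0.7, 0.2]
grip_width: 85.3
grip_force: 0.0
```

```bash
python3 - <<'E'
from h import *
from cell import vision
import pickle
f=vision.grab_frame("wrist"); pickle.dump(f,open("w1.pkl","wb"))
im=f["img"].copy()
for r,z in((28,147),(28,133)):
    for p in proj(f,cyl(501.2,-192.2,z,z,r,r)): cv2.circle(im,tuple(int(v) for v in p),0,(255,0,0),-1)
cv2.imwrite("pics/d.png",cv2.cvtColor(im,cv2.COLOR_RGB2BGR))
E
python3 g.py 501 -192 247.5
```

```text
tool cm [-0.1  -0.2   0.08] len 2.3376807975397176
tilt fix deg [ 0.02 -0.03 -0.  ]
2.575 [ 500.9 -189.8  248.3] [ 0.2   0.02 -0.25] 85.50180918619571 0.0 [-0.59  0.06  1.71  0.    1.38 -1.76]
```

View pics/d.png

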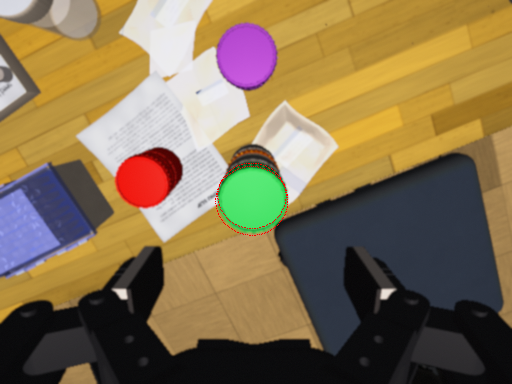

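The wrist view shows the green lid centred at (252,200). The red outline projected from my fit coincides with it to within about 1 px. The jaws straddle the lid symmetrically (columns 150 and 355), so I descend and close.

Emit:
move_arm(moves=[-0.1,-0.2,0.6,0,0,0,0,0,1.5,0,0,0,0,0,2.0,0,0,0,0,0,2.5,0,0,0,0,0,2.0,0,0,0,0,0,2.0,0,0,0,0,0,1.5,0,0,0,0,0,1.0,0,0,0,0,0,0.5,0,0,0,0,0,0,0,0,0,0,0,0,0,0,0])

```text
clock: 3.95
tool_pos: [501.7, -193.8, 113.0]
ee_rot: [0.001, 0.2, 0.98, -0.0]
wrist_force: [-0.5, 0.5, 1.2]
grip_width: 85.4
grip_force: 0.0
```

Emit:
move_arm(moves=[0,0,0,0,0,0,0,0,0,0,0,0,0,0,0,0,0,0,0,0,0,0,0,0,0,0,0,0,0,0,0,0,0,0,0,0,0,0,0,0,0,0,0,0,0,0,0,0,0,0,0,0,0,0,0,0,0,0,0,0], gripper=255, force=50)

```text
clock: 5.2
tool_pos: [501.7, -193.8, 112.9]
ee_rot: [0.001, 0.2, 0.98, -0.0]
wrist_force: [0.7, -0.3, 5.6]
grip_width: 55.2
grip_force: 52.6
```

Emit:
move_arm(moves=[0,0,-0.2,0,0,0,0,0,-0.3,0,0,0,0,0,-0.5,0,0,0,0,0,-1.0,0,0,0,0,0,-1.5,0,0,0,0,0,-2,0,0,0,0,0,-2,0,0,0,0,0,-1.5,0,0,0,0,0,-0.5,0,0,0,0,0,0,0,0,0,0,0,0,0,0,0])

```text
clock: 6.58
tool_pos: [500.8, -193.2, 206.4]
ee_rot: [-0.001, 0.2, 0.98, 0.0]
wrist_force: [-0.3, 0.4, -0.0]
grip_width: 55.1
grip_force: 52.7
```

```bash
python3 - <<'E'
from h import *
from cell import vision
import pickle
F={n:vision.grab_frame(n) for n in("side","top")}; pickle.dump(F,open("f1.pkl","wb"))
s=cv2.resize(F["side"]["img"][150:310,200:360],(600,600),interpolation=cv2.INTER_CUBIC)
cv2.imwrite("pics/e.png",cv2.cvtColor(s,cv2.COLOR_RGB2BGR))
O=((5,180,120),(15,255,255))
m=mask(F["side"],*O,(255,235,300,290)); m0=mask(pickle.load(open("f0.pkl","rb"))["side"],*O,(255,235,300,290))
for k in(m0,m): p=np.argwhere(k); print(p.min(0)[::-1],p.max(0)[::-1])
E
python3 g.py 458 201.5 215
```

```text
[259 259] [284 272]
[259 259] [284 272]
tool cm [19.39 34.65 -0.81] len 397.1254276457121
tilt fix deg [ 0.02 -0.09 -0.  ]
6.675 [ 500.9 -193.2  206.4] [ 0.04 -0.09 -0.25] 55.00556381830003 52.74043142795563 [-0.59  0.1   1.75 -0.    1.3  -1.76]
```

View pics/e.png

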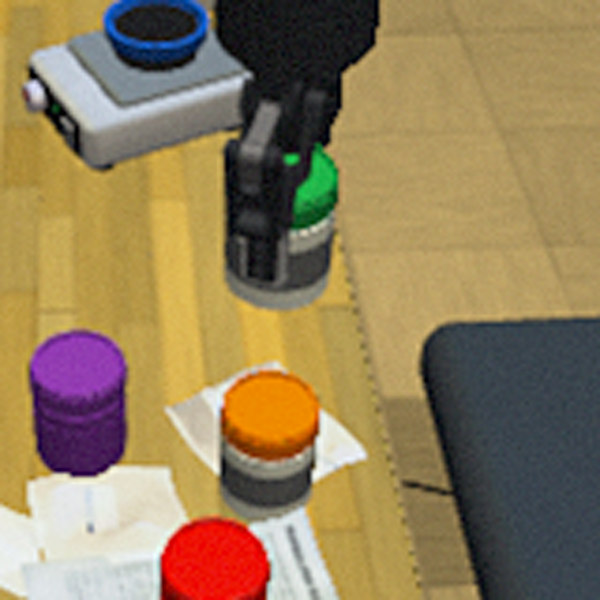

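The side view shows the green jar held upright between the fingers. The orange-lidded jar stands unmoved: its orange bounding box is identical before and after. Next, over the cup.

Emit:
move_arm(moves=[0.4,0.7,-0.4,0,0,0,1.0,1.8,-0.4,0,0,0,1.9,3.5,0,0,0,0,1.9,3.5,0,0,0,0,1.9,3.5,0,0,0,0,1.9,3.5,0,0,0,0,1.9,3.5,0,0,0,0,1.9,3.5,0,0,0,0,1.9,3.5,0,0,0,0,1.9,3.5,0,0,0,0,1.7,2.6,0,0,0,0,1.0,1.5,0,0,0,0,0,0,0,0,0,0,0,0,0,0,0,0,0,0,0,0,0,0])

```text
clock: 8.55
tool_pos: [459.2, 199.6, 215.3]
ee_rot: [0.0, 0.2, 0.98, -0.0]
wrist_force: [0.1, -0.2, -1.4]
grip_width: 55.0
grip_force: 53.0
```

```bash
python3 - <<'E'
from h import *
from cell import vision,status
import pickle
F={n:vision.grab_frame(n) for n in("side","top","wrist")}; pickle.dump(F,open("f2.pkl","wb"))
p=status.observe()["tool_pos"]; jx,jy=p[0]-1,p[1]+.4; ub=p[2]-40.9
def draw(f,im,P,c):
    for q in proj(f,P): cv2.circle(im,tuple(int(round(v)) for v in q),0,c,-1)
out=[]
for n,b in(("wrist",None),("side",(195,70,275,175))):
    f=F[n]; im=f["img"].copy()
    draw(f,im,cyl(458,201.5,88.8,88.8,41,35),(255,0,0))
    draw(f,im,cyl(jx,jy,ub+5,ub+72,28,28),(255,255,0)); draw(f,im,cyl(jx,jy,ub,ub,22.5,22.5),(255,0,255))
    if b: im=cv2.resize(im[b[1]:b[3],b[0]:b[2]],(290,384),interpolation=cv2.INTER_CUBIC)
    out.append(im)
cv2.imwrite("pics/g.png",cv2.cvtColor(np.hstack(out)[:, :800],cv2.COLOR_RGB2BGR))
E
python3 g.py 459 201 135
```

```text
tool cm [0.06 0.1  8.03] len 80.3064245224298
tilt fix deg [-0.  0. -0.]
8.7 [459.2 199.9 215.3] [ 0.19  0.5  -1.85] 55.079411593210935 52.951580286026 [ 0.17 -0.01  1.84 -0.    1.31 -1.  ]
```

View pics/g.png

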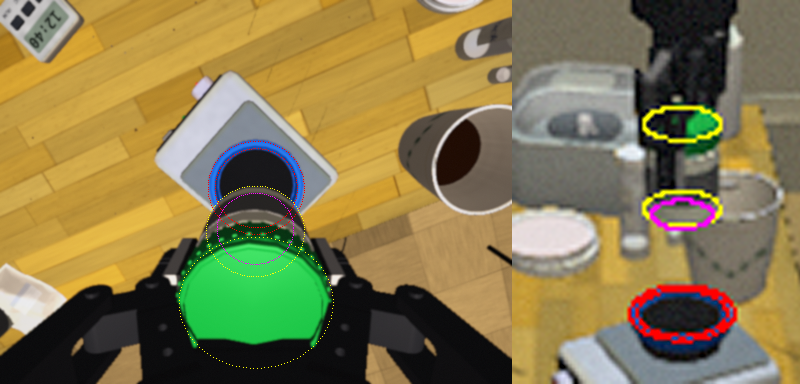

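The wrist view shows the blue ring centred at (256,188), matching the projected cup. The held jar, with its lid spanning columns 179–331, matches its projected outline. Descending to just above the floor.

Emit:
move_arm(moves=[0.05,0.1,0.8,0,0,0,0,0,1.5,0,0,0,0,0,2.0,0,0,0,0,0,1.6,0,0,0,0,0,1.2,0,0,0,0,0,0.7,0,0,0,0,0,0.4,0,0,0,0,0,0,0,0,0,0,0,0,0,0,0,0,0,0,0,0,0])

```text
clock: 9.95
tool_pos: [459.2, 201.6, 133.8]
ee_rot: [0.0, 0.2, 0.98, 0.0]
wrist_force: [0.3, -1.0, -1.0]
grip_width: 54.9
grip_force: 52.9
```

Emit:
move_arm(moves=[0,0,0.1,0,0,0,0,0,0.1,0,0,0,0,0,0.1,0,0,0,0,0,0.1,0,0,0,0,0,0,0,0,0,0,0,0,0,0,0])

```text
clock: 10.7
tool_pos: [458.9, 201.6, 129.3]
ee_rot: [0.0, 0.2, 0.98, 0.0]
wrist_force: [1.0, 0.2, -1.0]
grip_width: 55.0
grip_force: 52.9
```

Emit:
move_arm(moves=[0,0,0.1,0,0,0,0,0,0.1,0,0,0,0,0,0.1,0,0,0,0,0,0.1,0,0,0,0,0,0,0,0,0,0,0,0,0,0,0])

```text
clock: 11.45
tool_pos: [458.9, 201.6, 125.3]
ee_rot: [0.0, 0.2, 0.98, 0.0]
wrist_force: [0.8, 0.8, -1.1]
grip_width: 55.0
grip_force: 53.0
```

Emit:
move_arm(moves=[0,0,0.1,0,0,0,0,0,0,0,0,0,0,0,0.1,0,0,0,0,0,0,0,0,0])

```text
clock: 11.95
tool_pos: [458.8, 201.6, 123.2]
ee_rot: [-0.0, 0.2, 0.98, -0.0]
wrist_force: [-0.0, 0.4, -1.0]
grip_width: 55.2
grip_force: 53.0
```

Emit:
move_arm(moves=[0,0,0.1,0,0,0,0,0,0,0,0,0,0,0,0,0,0,0])

```text
clock: 12.32
tool_pos: [459.0, 201.6, 122.6]
ee_rot: [0.0, 0.2, 0.98, -0.0]
wrist_force: [-1.6, -0.1, 2.8]
grip_width: 55.0
grip_force: 52.9
```

Emit:
move_arm(moves=[0,0,0.1,0,0,0,0,0,0,0,0,0,0,0,0,0,0,0])

```text
clock: 12.7
tool_pos: [459.0, 201.6, 121.4]
ee_rot: [0.0, 0.2, 0.98, 0.0]
wrist_force: [-1.8, -1.2, 4.6]
grip_width: 54.9
grip_force: 52.9
```

Contact came at TCP z about 122.7, as predicted (122.9). I press on gently to z about 115.7.

Emit:
move_arm(moves=[0,0,0.1,0,0,0,0,0,0.1,0,0,0,0,0,0.1,0,0,0,0,0,0,0,0,0,0,0,0,0,0,0])

```text
clock: 13.32
tool_pos: [459.0, 201.6, 118.4]
ee_rot: [0.0, 0.2, 0.98, 0.0]
wrist_force: [-2.7, -0.8, 5.8]
grip_width: 55.3
grip_force: 53.0
```

Emit:
move_arm(moves=[0,0,0.1,0,0,0,0,0,0.1,0,0,0,0,0,0.1,0,0,0,0,0,0,0,0,0,0,0,0,0,0,0,0,0,0,0,0,0])

```text
clock: 14.08
tool_pos: [459.0, 201.6, 115.6]
ee_rot: [0.0, 0.199, 0.98, -0.0]
wrist_force: [-2.8, -1.1, 6.9]
grip_width: 55.2
grip_force: 53.1
```

```bash
python3 g.py 459 201.6 115.7; python3 - <<'E'
from h import *
from cell import vision,status
import pickle
F={n:vision.grab_frame(n) for n in("side","top","wrist")}; F0=pickle.load(open("f2.pkl","rb"))
B=((100,140,50),(118,255,255)); b=(220,140,275,175)
for G in(F0,F):
    p=np.argwhere(mask(G["side"],*B,b)); print(p.min(0)[::-1],p.max(0)[::-1])
for z in(88.8,81.8): print(proj(F["side"],[[458,201.5,z]]))
c=[]
for n,k in(("wrist",(150,130,360,384)),("side",(210,100,280,180))):
    im=F[n]["img"][k[1]:k[3],k[0]:k[2]]; c.append(cv2.resize(im,(400,480),interpolation=cv2.INTER_CUBIC))
cv2.imwrite("pics/i.png",cv2.cvtColor(np.hstack(c),cv2.COLOR_RGB2BGR))
f=[status.observe()["wrist_force"][2]]; print(f)
E
```

```text
tool cm [ 0.   -0.   -0.01] len 0.083980157855196
tilt fix deg [-0.    0.01 -0.  ]
14.075 [459.  201.6 115.6] [-2.8  -1.11  6.85] 55.19074316942583 53.09708833694458 [ 0.17  0.12  1.92 -0.    1.1  -1.  ]
[228 148] [255 166]
[228 152] [255 168]
[[241.48703634 154.95614017]]
[[241.49420983 157.06031712]]
[np.float64(7.072393957893396)]
```

View pics/i.png

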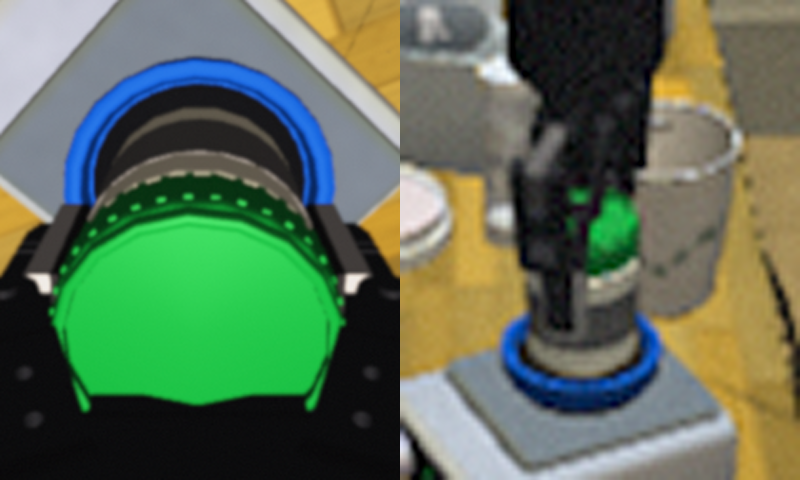

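The jar stands centred in the cup, with the blue ring evenly round it and the fingertips above the rim. The cup's lower edge dropped 2 px, about 7 mm. The push is about 7 N plus the jar's weight, roughly 8.3 N, which also fits 7 mm. Now hold.

Emit:
move_arm(moves=[0,0,0,0,0,0,0,0,0,0,0,0,0,0,0,0,0,0,0,0,0,0,0,0,0,0,0,0,0,0,0,0,0,0,0,0,0,0,0,0,0,0,0,0,0,0,0,0,0,0,0,0,0,0,0,0,0,0,0,0,0,0,0,0,0,0,0,0,0,0,0,0,0,0,0,0,0,0,0,0,0,0,0,0,0,0,0,0,0,0,0,0,0,0,0,0,0,0,0,0,0,0,0,0,0,0,0,0,0,0,0,0,0,0,0,0,0,0,0,0])

```text
clock: 16.73
tool_pos: [459.0, 201.6, 115.6]
ee_rot: [0.0, 0.2, 0.98, -0.0]
wrist_force: [-1.5, -0.6, 7.2]
grip_width: 55.0
grip_force: 53.1
```

Emit:
move_arm(moves=[0,0,0,0,0,0,0,0,0,0,0,0,0,0,0,0,0,0,0,0,0,0,0,0,0,0,0,0,0,0,0,0,0,0,0,0,0,0,0,0,0,0,0,0,0,0,0,0,0,0,0,0,0,0,0,0,0,0,0,0,0,0,0,0,0,0,0,0,0,0,0,0,0,0,0,0,0,0,0,0,0,0,0,0,0,0,0,0,0,0,0,0,0,0,0,0])

```text
clock: 18.73
tool_pos: [459.0, 201.6, 115.6]
ee_rot: [0.0, 0.199, 0.98, -0.0]
wrist_force: [-3.4, -1.6, 5.8]
grip_width: 55.3
grip_force: 53.1
```

```bash
python3 g.py; python3 -c "
from cell import workorder; print(workorder.hand_in())"
```

```text
tilt fix deg [ 0.    0.01 -0.  ]
18.725 [459.  201.6 115.6] [-3.43 -1.62  5.82] 55.318901488590875 53.09693992137909 [ 0.17  0.12  1.92 -0.    1.1  -1.  ]
the job is handed in; nothing more can be done
None
```

I handed the job in with the green-lidded jar still gripped in the blue cup, holding it down an estimated 7 mm after more than 4 s there. The lower jar had not moved when I checked after the lift. Hand-in returned no verdict.

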